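# Set the barcode scanner to a gift tube's label

### The job

Book in the tall cardboard gift tube: turn it where it stands, in front of the scanner, so that its barcode label faces the scanner squarely, and let go of it. Then draw the scanner's post straight up out of its sleeve, partway only and without jamming it or lifting or dragging the heavy base, until the scanner window is level with the middle of the label. Finish while still holding the post at that height, so that I can tighten the clamp screw; leave the other goods where they are.

Things in the scene. Friction and masses are not known exactly. Their poses are not given: they have to be found in the camera images.
- tube_mid (a point): Centre, half-way up, of the tall kraft-cardboard gift tube (52 mm diameter, 205 mm tall, 0.2 to 0.4 kg), standing loose on the bench about 170 mm in front of the scanner post; its lid is fixed. x axis points out through the middle of the label, z up. A 14 mm wide white seal strip runs from the label over the rim to the middle of the lid, so the label's side shows from above.
- label (a point): Middle of the white barcode label on the tube's side, 26 mm out from the tube's axis and 150 mm above the tube's foot; the label is 40 mm tall and about 29 mm wide. Axes as tube_mid (x straight out of the label).
- post_grip (a point): Point on the axis of the scanner's upright round aluminium post (20 mm diameter), 25 mm below its top end and 30 mm above the top of the scanner head: 55 mm of post is bare above the head, to be gripped on any two opposite sides. 160 mm above the bench at the start. z runs up along the post, x the way the scanner looks.
- window (a point): Middle of the dark scanner window, on the front of the grey scanner head (42 x 48 x 34 mm) fixed to the post's side: 52 mm in front of the post's axis and 47 mm lower than post_grip. x points the way the scanner looks, z up. At the start it is 113 mm above the bench.
- stand: The scanner's heavy stand, 2.3 kg, free-standing: round grey base plate 140 mm wide, 12 mm thick, with an upright steel sleeve (40 mm diameter, top 92 mm above the bench) at its middle and a black clamp knob, backed off, on the side away from the tube. Bore 21 mm wide, 78 mm deep. Origin: centre of the underside; z is the bore's axis, x points towards the tube.
- post: The post with its scanner head, 0.2 to 0.45 kg, standing loose in the sleeve on the bottom of the bore. Slides freely if drawn straight up along its axis; pulled askew it leans and binds in the bore and drags the base along; let go, it drops back. Origin: centre of its foot, 146 mm below post_grip; same axes.
- tube: The tall gift tube itself (see tube_mid). Origin: centre of its underside; same axes.
- elephant1: Carved wooden elephant, 95 mm long, 68 mm tall; not to be disturbed. Origin under its middle.
- elephant2: Smaller dark carved elephant, 80 mm long, 58 mm tall; not to be disturbed. Origin under its middle.
- candlestick: Turned dark wooden candlestick, 64 mm diameter, 112 mm tall; not to be disturbed. Origin under its middle.
- bowl: Turned wooden bowl, 110 mm diameter, 45 mm tall; not to be disturbed. Origin under its middle.
- tape: Roll of clear packing tape lying flat, 100 mm diameter, 48 mm tall; not to be disturbed. Origin under its middle.
- shorttube: Short, wide cardboard tube without label, 74 mm diameter, 95 mm tall; not to be disturbed. Origin under its middle.
- labelroll: Roll of white labels standing on end, 64 mm diameter, 50 mm tall; not to be disturbed. Origin under its middle.

How it is judged (in metres and radians):
On the way, in this order (a step that is already met when the one before it is completed fails the run):
1. the tube stands released with its label facing the scanner (x of window in the frame of tube_mid above 0.06 m and y of window in the frame of tube_mid between -0.035 and 0.035 m and x of label in the frame of window above 0.04 m and y of label in the frame of window between -0.035 and 0.035 m and distance of tube_mid from where it was at the start of the episode below 0.04 m and angle between tube_mid's own z axis and vertical below 0.06 rad and height (world z) of tube_mid below 0.1075 m and contact force between the fingers and tube below 0.2 N and linear speed of tube below 0.02 m/s), for 0.2 s.
2. the post is being drawn up by the fingers, in line with its sleeve (z of post_grip in the frame of stand above 0.178 m and horizontal distance between post_grip and stand below 0.012 m and angle between the z axis of post_grip and the z axis of stand, either way round below 0.035 rad and contact force between the fingers and post above 1 N), for 0.2 s.
At the end, for the whole second after the job is handed in: Tube upright, released; label and window face each other (each within 35 mm sideways of the other's axis). Fingers hold the post at rest, window within 10 mm of the label's mid-height, post in line with the bore (0.035 rad, under 10 N on it). Base flat, moved under 12 mm; tube under 40 mm (all of step 1 and z of window in the frame of label between -0.01 and 0.01 m and horizontal distance between post_grip and stand below 0.012 m and angle between the z axis of post_grip and the z axis of stand, either way round below 0.035 rad and angle between stand's own z axis and vertical below 0.035 rad and height (world z) of stand below 0.004 m and distance of stand from where it was at the start of the episode below 0.012 m and contact force between the fingers and post above 1 N and contact force between post and stand below 10 N and linear speed of post below 0.02 m/s); the arm keeps its last pose, push and grip.
It fails at once if the post is pulled right out of the sleeve (z of post_grip in the frame of stand above 0.236 m).
It fails at once if the base is lifted, tipped or dragged by the post (angle between stand's own z axis and vertical above 0.08 rad or height (world z) of stand above 0.008 m or distance of stand from where it was at the start of the episode above 0.015 m).
It fails at once if the post is jammed hard in its sleeve (contact force between post and stand above 40 N).
It fails at once if the gift tube is tipped over (angle between tube_mid's own z axis and vertical above 0.35 rad).
It fails at once if other goods are disturbed (distance of any of elephant1, elephant2, candlestick, bowl, tape, shorttube, labelroll from where it was at the start of the episode above 0.03 m).
It also fails if it takes over 51 s, if anything falls off the work surface, if the arm or the gripper's body presses on something with over 40 N, if the wrist force passes 120 N, or if a joint passes its speed limit or range.

### The arm

A 6-joint arm with a two-finger parallel gripper is mounted at the origin on the work surface. World frame = base frame: x ahead of the robot, y to its left, z up, the work surface at z = 0. Lengths are in mm, angles in degrees, forces in N, time in s.
With the tool pointing down it reaches from about 275 to 1000 mm from the base axis. Payload 8.4 kg.
Tool frame: the origin (TCP) lies midway between the tips of the shut fingers; the grasp point (between the pads) lies 19 mm behind it; z points along the fingers, x is the direction in which the jaws open and shut, and the axes are right-handed (so a half turn about z gives the same grasp; the last joint's range is limited). The gripper opens to 85 mm and grips with 20 to 120 N. Pads are 22 mm wide; open, the fingers measure 114 mm over their backs; the gripper's body (76 mm by 85 mm) begins 54 mm behind the grasp point. The pads swing forward as they close: fully open they stand 13 mm farther back than shut.
Start: joints at [71.998, 20.225, 93.587, -0, 66.188, -0.138], TCP at [191.731, 594.867, 231.281] pointing down, gripper open.
Joint ranges: [-150.9, 150.9], [-52.94, 120.26], [3.33, 152.33], [-74.26, 254.26], [0, 154.13], [-172.89, 172.89]. Speed limits (degrees/s): [127.2, 127.2, 159.86, 180, 180, 180].

### API

Orientations are given as a 3x3 rotation matrix whose columns are the frame's x, y, z axes.
In Python, from bench import manip, cams gives the robot as it stands.
- The arm moves only by the tool move_arm, never from a script. Its arguments are lists of equal length, an entry for each row: "dp": the shift along the tool's x, y, z in mm, a list of three; "twist": the turn about the tool's z in rad; "gripper": the finger opening in mm, from 0 to 85.4. A call has 1 to 5 rows; each row is the pose to reach, as a shift and turn from the pose commanded when the call began, along the tool's axes at that moment; what a row does not reach only later rows make up. A row lasts 1/12 s, in which the tool goes at most 41.7 mm and 7.16 degrees, less where a joint would pass 70% of its speed; a pose out of reach is approached as far as the arm can. A call with a gripper value outside its range is refused whole. The fingers move at their own pace and stop on an object; the grip force is fixed at half the most. Time passes only in rows, so rows that repeat a pose let the fingers close. It gives the time, the measured TCP pose, the force and the opening at its end, in the units of the state.
- manip.observe(): the state, without advancing time (a new reading comes with each control period).
- cams.capture(name): name is "scene" or "side" or "wrist"; returns the picture (400x640x3 uint8, red, green, blue); there is no depth.
- cams.camera_model(name): a dict with "intrinsics" (3x3 intrinsics, pixels), "k1" (the pictures are not rectified: a ray, as slopes to the right and down, at radius r is drawn at 1 + k1 r^2 times it, then the intrinsics apply), "R" (3x3) and "t" (3): a world point X has camera coordinates R X + t. Camera axes: x right, y down, z forward; pixel columns grow to the right and rows downward; lengths in mm; the calibration is good to about 2 mm. A picture is of the moment at which its call begins: read the wrist's pose just before it. camera_model takes no time and is no camera call; for the wrist camera it gives the pose at the moment of the call.
- manip.hand_in(): hands the job in, once; it reports no verdict.
The state is a dict: "time": time; "qpos": joint angles; "joint_vel": joint speeds; "tau": joint torques, N m; "ee_pos": TCP position; "orientation": TCP orientation; "wrist_force": force on the tool from outside, world axes, zero at the start; "moment": the same for the moment, N m; "gripper_width": opening from 0.0 (shut) to 1.0 (fully open).
Only numpy, scipy, OpenCV 4.12 (cv2) and the standard library are available. Lean on these libraries where they do the work, as an engineer would, in place of code of your own. Each camera call takes 0.05 s, during which the arm holds its last target.

## Working session

There is one attempt and no reset: what is moved stays moved. The work goes in short steps, Python scripts to look and compute and a tool call to move; the robot and the scene stay as the last step left them, time stands still between calls to the robot, and variables do not carry over. Pictures are saved under pics/ and viewed, and the job is handed in when it is done.

Besides the shell and the picture viewer there is one more tool, called after ">>>" as a command line: name --pt "numbers of a row" for each row, then --argument value for the rest. move_arm: Moves the arm, as the interface text tells. Its arguments: {"type":"object","properties":{"dp":{"type":"array","items":{"type":"array","items":{"type":"number"}}},"twist":{"type":"array","items":{"type":"number"}},"gripper":{"type":"array","items":{"type":"number"}}},"required":["dp","twist","gripper"]}

```bash
ls; mkdir -p pics
python3 - <<'E'
from bench import manip,cams
import cv2
print(manip.observe())
for n in ["scene","side","wrist"]:
    m=cams.camera_model(n); print(n,m)
    im=cams.capture(n); cv2.imwrite(f"pics/{n}0.png",im[:,:,::-1])
E
```

```text
pics
{'time': 0.0, 'qpos': array([ 7.19977244e+01,  2.02612957e+01,  9.36280895e+01, -2.96168828e-03,
        6.61892960e+01, -1.35985680e-01]), 'joint_vel': array([ 0.16582736,  0.08256305, -0.08393739, -0.07220707, -0.07284817,
       -0.01420364]), 'tau': array([ 2.05238146e-03, -6.05244756e+01, -3.42078638e+01,  1.79109074e-04,
        9.18795413e-03,  6.14185115e-05]), 'ee_pos': array([191.60143325, 594.40996561, 230.58204034]), 'orientation': array([[ 3.06776538e-01,  9.51781494e-01, -3.79431773e-04],
       [ 9.51780578e-01, -3.06776770e-01, -1.32063286e-03],
       [-1.37335477e-03,  4.40033838e-05, -9.99999056e-01]]), 'wrist_force': array([-0.13272167,  0.1868547 , -0.17696291]), 'moment': array([-0.03752031, -0.0089015 ,  0.01167627]), 'gripper_width': 1.0009241519805434}
scene {'intrinsics': array([[386.97637798,   0.        , 310.77365716],
       [  0.        , 386.97637798, 196.09250971],
       [  0.        ,   0.        ,   1.        ]]), 'k1': -0.003188164853294352, 'R': array([[ 0.52276457,  0.8524386 , -0.00810212],
       [ 0.55356574, -0.34667557, -0.75721927],
 
[... 234 characters left out ...]
   [  0.        ,   0.        ,   1.        ]]), 'k1': -0.1357214670043566, 'R': array([[ 0.88580492, -0.46399497,  0.00763612],
       [-0.33812531, -0.65660477, -0.6741969 ],
       [ 0.31783789,  0.59462496, -0.73851217]]), 't': array([-493.82214684,  299.76550435,  919.37158754])}
wrist {'intrinsics': array([[296.74472787,   0.        , 319.56620571],
       [  0.        , 296.74472787, 196.6339753 ],
       [  0.        ,   0.        ,   1.        ]]), 'k1': -0.016221917948231204, 'R': array([[ 0.30581873,  0.95208787, -0.00189698],
       [ 0.89944298, -0.28825423,  0.32849936],
       [ 0.31221344, -0.10216748, -0.94450229]]), 't': array([-623.41381164,  -43.32397162,  382.21517524])}
```

View pics/scene0.png

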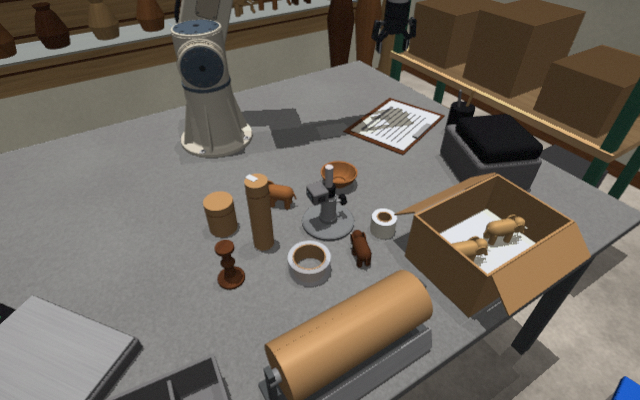

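View pics/side0.png

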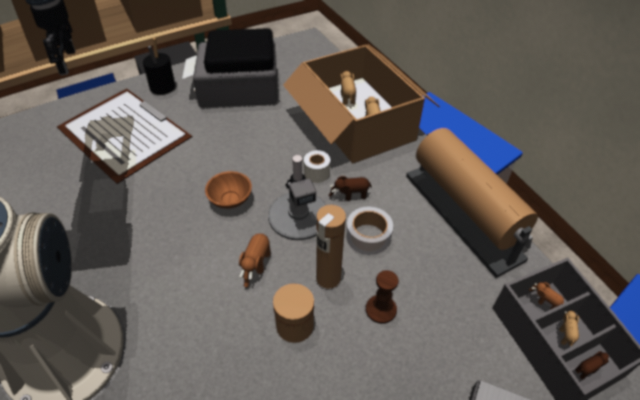

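View pics/wrist0.png

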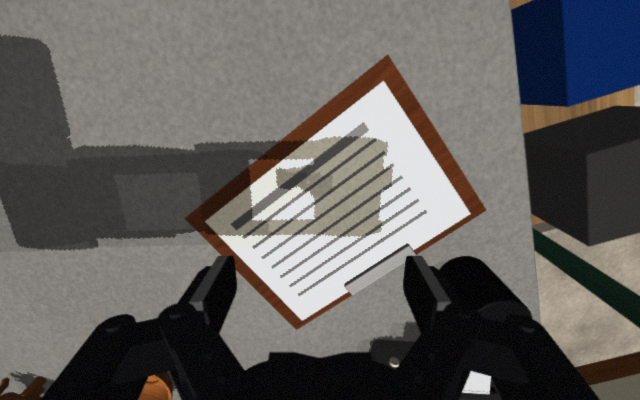

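Scene: tube top about (258,181), with the seal strip toward the left; post top about (329,168). Side: tube lid about (331,215), post top about (296,160). I'll zoom in for exact pixels.

```bash
cat > h.py <<'E'
import numpy as np,cv2
from bench import manip,cams
def ray(n,uv,m=None):
    m=m or cams.camera_model(n)
    K=m["intrinsics"];x=(uv[0]-K[0,2])/K[0,0];y=(uv[1]-K[1,2])/K[1,1]
    d=np.array([x,y]);s=d.copy()
    for _ in range(20): s=d/(1+m["k1"]*(s@s))
    R=m["R"];c=-R.T@m["t"];v=R.T@np.array([s[0],s[1],1]);return c,v/np.linalg.norm(v)
def onz(n,uv,z,m=None):
    c,v=ray(n,uv,m);return c+v*(z-c[2])/v[2]
def tri(a,b):
    A=[];B=[]
    for c,v in (a,b):
        P=np.eye(3)-np.outer(v,v);A.append(P);B.append(P@c)
    X=np.linalg.solve(sum(A),sum(B));return X,[np.linalg.norm(P@X-p) for P,p in zip(A,B)]
def proj(n,X,m=None):
    m=m or cams.camera_model(n);p=m["R"]@np.asarray(X,float)+m["t"];x=p[:2]/p[2];x=x*(1+m["k1"]*(x@x))
    return m["intrinsics"][:2,:2]@x+m["intrinsics"][:2,2]
E
python3 - <<'E'
import cv2
a=cv2.imread("pics/scene0.png")[150:260,230:370];b=cv2.imread("pics/side0.png")[140:300,260:360]
cv2.imwrite("pics/sz0.png",cv2.resize(a,None,fx=5.5,fy=5.4,interpolation=cv2.INTER_CUBIC)[:600])
cv2.imwrite("pics/dz0.png",cv2.resize(b,None,fx=3.75,fy=3.75,interpolation=cv2.INTER_CUBIC))
E
```

```text
(no output)
```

View pics/sz0.png

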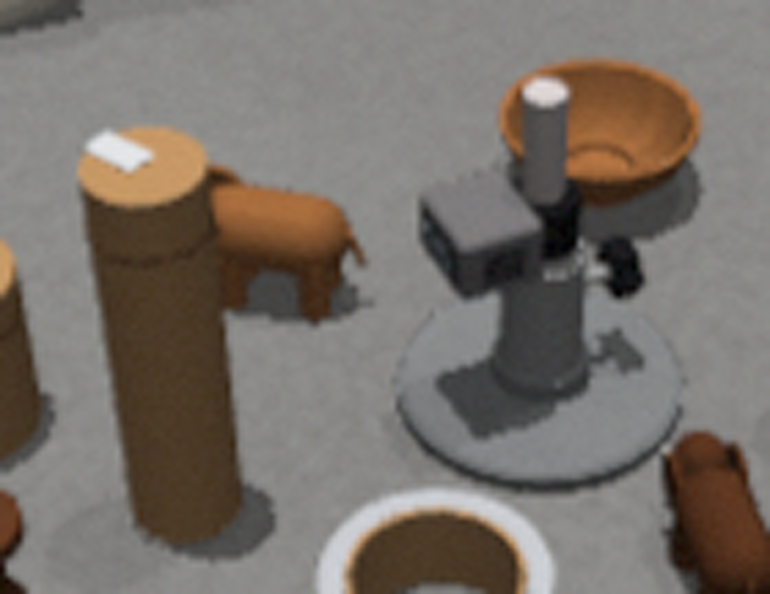

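View pics/dz0.png

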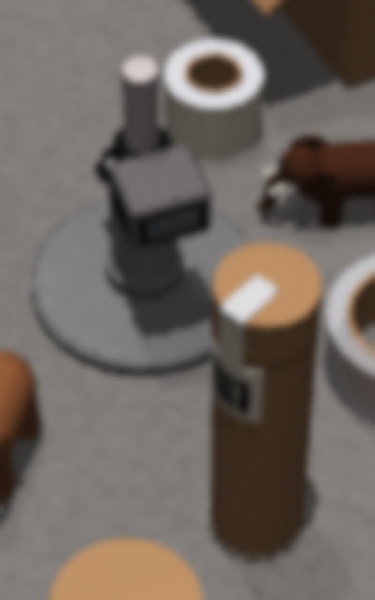

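Run:
```python
from h import *
S=lambda x,y:(230+x/5.5-.4,150+y/5.4-.4); D=lambda x,y:(260+x/3.75-.4,140+y/3.75-.4)
r=lambda x:np.round(x,1)
for nm,s,d,z in [("lid",(143,167),(268,284),205),("stripout",(98,142),(234,312),205),("stripin",(138,162),(265,286),205),("posttop",(546,93),(140,69),185),("window",(438,245),(173,222),113),("basectr",(540,388),(143,282),12),("tubefoot",(188,508),(262,525),0)]:
    X,e=tri(ray("scene",S(*s)),ray("side",D(*d)))
    print(nm,r(X),r(e),"scene@z",r(onz("scene",S(*s),z)),"side@z",r(onz("side",D(*d),z)))
for nm,s,z in [("eleph1",(280,208),0),("bowl",(340,185),0),("label",(384,233),0),("eleph2",(362,260),0),("tape",(310,275),0),("short",(222,230),0),("candle",(231,280),0)]:
    print(nm,r(onz("scene",s,z)))
```

```text
lid [542.5 -84.2 203.9] [0.1 0.1] scene@z [543.7 -84.6 205. ] side@z [542.1 -85.1 205. ]
stripout [519.6 -93.1 205.4] [0. 0.] scene@z [519.  -92.9 205. ] side@z [519.8 -92.8 205. ]
stripin [540.2 -85.3 205.2] [0.3 0.3] scene@z [539.7 -84.9 205. ] side@z [540.2 -85.5 205. ]
posttop [563.2  95.3 183.7] [0.1 0.1] scene@z [564.7  94.1 185. ] side@z [562.6  94.2 185. ]
window [556.6  43.8 114.3] [0. 0.] scene@z [555.3  44.6 113. ] side@z [557.1  45.  113. ]
basectr [562.9  97.6   2. ] [1.1 1.1] scene@z [571.9  90.5  12. ] side@z [559.4  91.2  12. ]
tubefoot [ 5.44e+02 -8.60e+01  2.00e-01] [1.7 1.7] scene@z [542.9 -84.2   0. ] side@z [544.1 -87.8   0. ]
eleph1 [446.5  13.7   0. ]
bowl [451.8 213.8   0. ]
label [674.9 197.8   0. ]
eleph2 [716.8  94.5   0. ]
tape [688.7 -36.    0. ]
short [ 441.2 -156.2    0. ]
candle [ 604.3 -198.9    0. ]
```

>>> move_arm --pt "-28 28 0" --pt "-56 56 0" --pt "-84 84 0" --pt "-112 112 0" --pt "-140 140 0" --twist '[0.076, 0.152, 0.228, 0.304, 0.38]' --gripper '[85, 85, 85, 85, 85]'

```text
time: 0.57
ee_pos: [282.3, 416.9, 231.0]
orientation: [[0.64, 0.768, -0.0], [0.768, -0.64, -0.0], [-0.0, 0.0, -1.0]]
wrist_force: [1.3, -0.5, -0.7]
gripper_width: 0.999
```

>>> move_arm --pt "-15.5 37 0" --pt "-31 74 0" --pt "-46.5 111 0" --pt "-62 148 0" --pt "-77.5 185 0" --twist '[0, 0, 0, 0, 0]' --gripper '[85, 85, 85, 85, 85]'

```text
time: 0.98
ee_pos: [375.4, 239.1, 231.3]
orientation: [[0.638, 0.77, 0.0], [0.77, -0.638, 0.0], [0.0, 0.0, -1.0]]
wrist_force: [1.3, 0.5, 0.6]
gripper_width: 0.995
```

>>> move_arm --pt "-15.5 37 0" --pt "-31 74 0" --pt "-46.5 111 0" --pt "-62 148 0" --pt "-77.5 185 0" --twist '[0, 0, 0, 0, 0]' --gripper '[85, 85, 85, 85, 85]'

```text
time: 1.4
ee_pos: [468.5, 61.2, 231.4]
orientation: [[0.638, 0.77, 0.0], [0.77, -0.638, 0.0], [0.0, 0.0, -1.0]]
wrist_force: [0.9, -0.1, -0.8]
gripper_width: 0.998
```

>>> move_arm --pt "-15.5 35 0" --pt "-31 70 0" --pt "-46.5 105 0" --pt "-62 140 0" --pt "-62 140 0" --twist '[0, 0, 0, 0, 0]' --gripper '[85, 85, 85, 85, 85]'

```text
time: 1.82
ee_pos: [539.0, -79.1, 231.3]
orientation: [[0.64, 0.768, 0.002], [0.768, -0.64, -0.002], [-0.0, 0.003, -1.0]]
wrist_force: [-0.6, -0.2, 0.2]
gripper_width: 0.999
```

Run:
```python
from h import *
print(manip.observe()["ee_pos"],manip.observe()["qpos"])
cv2.imwrite("pics/w1.png",cams.capture("wrist")[:,:,::-1]);cv2.imwrite("pics/s1.png",cams.capture("scene")[:,:,::-1])
m=cams.camera_model("wrist");print(m["R"].tolist(),m["t"].tolist())
for p in [(542.8,-84.8,205),(563.3,94.8,185)]: print(proj("wrist",p))
```

```text
[539.0235711  -79.06207477 231.32253156] [ -8.43509261  13.02560271 103.55045678  -0.11942663  63.28230658
 -58.56740294]
[[0.6392617047759988, 0.7689889251018087, -0.000711250765311646], [0.726642563474732, -0.6037558965622367, 0.3278252618594277], [0.25166457389500874, -0.21008296084427508, -0.9447381075245928]] [-284.1909441132588, -477.56684952346166, 230.6646371586259]
[315.60622128 251.26309292]
[564.43729384  89.84427766]
```

View pics/w1.png

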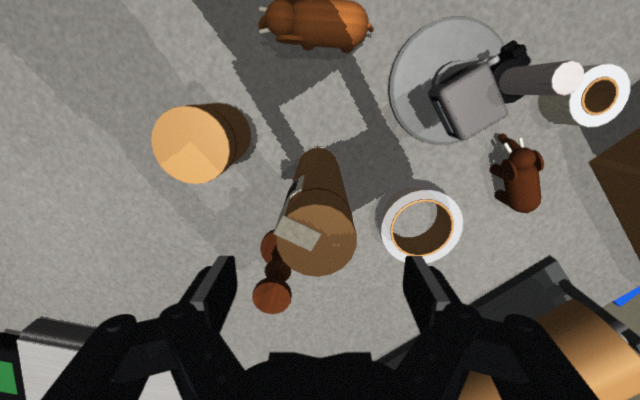

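Run:
```python
from h import *
print(manip.observe()["ee_pos"],manip.observe()["time"])
m=cams.camera_model("wrist")
im=cams.capture("wrist")[:,:,::-1].copy()
for p in [(542.8,-84.8,205),(563.3,94.8,185)]:
    q=proj("wrist",p,m); print(q); cv2.circle(im,tuple(int(round(v)) for v in q),3,(0,0,255),1)
cv2.imwrite("pics/w2.png",im)
```

```text
[536.32395483 -74.98943746 230.76584063] 1.9167
[315.60622128 251.26309292]
[564.43729384  89.84427766]
```

View pics/w2.png

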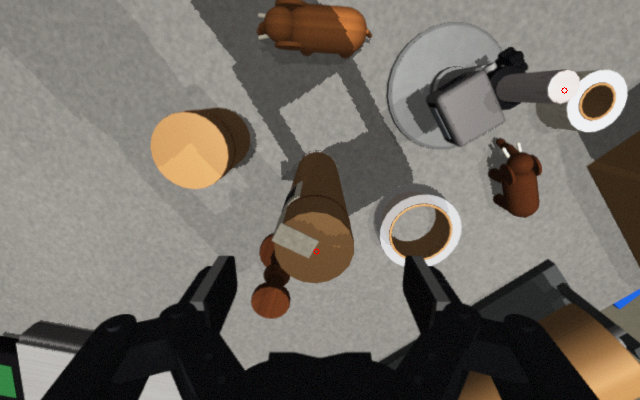

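Wrist view: lid centre about (314,247) against a prediction of (316,251), and post top (565,87) against (564,90). They agree within calibration, so I'll centre and descend.

>>> move_arm --pt "-1.5 5 0" --pt "-3 10 0" --pt "-3 10 22" --pt "-3 10 45" --pt "-3 10 68" --twist '[0, 0, 0, 0, 0]' --gripper '[85, 85, 85, 85, 85]'

```text
time: 2.38
ee_pos: [542.6, -81.8, 163.1]
orientation: [[0.637, 0.771, 0.002], [0.771, -0.637, -0.0], [0.001, 0.001, -1.0]]
wrist_force: [0.3, 0.1, 0.2]
gripper_width: 0.993
```

>>> move_arm --pt "0 0 0" --pt "0 0 0" --pt "0 0 0" --pt "0 0 0" --pt "0 0 0" --twist '[0, 0, 0, 0, 0]' --gripper '[70, 62, 58, 55, 54]'

```text
time: 2.8
ee_pos: [543.0, -82.5, 164.7]
orientation: [[0.638, 0.77, 0.002], [0.77, -0.638, -0.0], [0.001, 0.002, -1.0]]
wrist_force: [-0.2, -1.0, 1.0]
gripper_width: 0.633
```

Run:
```python
from h import *
print(manip.observe()["ee_pos"],manip.observe()["time"])
im=cams.capture("wrist")[:,:,::-1].copy()
cv2.imwrite("pics/w3.png",im)
```

```text
[543.03470639 -82.52753805 164.7429742 ] 2.8
```

View pics/w3.png

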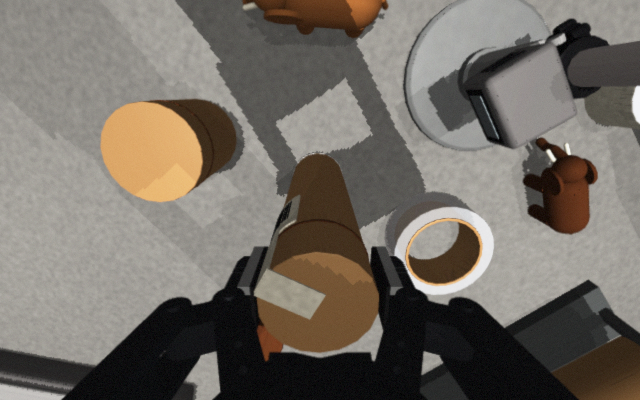

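>>> move_arm --pt "0 0 0" --pt "0 0 0" --pt "0 0 0" --pt "0 0 0" --pt "0 0 0" --twist '[0, 0, 0, 0, 0]' --gripper '[52, 50, 47, 45, 45]'

```text
time: 3.27
ee_pos: [542.7, -83.0, 164.7]
orientation: [[0.638, 0.77, 0.002], [0.77, -0.638, -0.001], [0.0, 0.002, -1.0]]
wrist_force: [-1.7, -1.4, 8.6]
gripper_width: 0.595
```

>>> move_arm --pt "0 0 0" --pt "0 0 0" --pt "0 0 0" --pt "0 0 0" --pt "0 0 0" --twist '[0.06, 0.15, 0.25, 0.35, 0.45]' --gripper '[45, 45, 45, 45, 45]'

```text
time: 3.68
ee_pos: [543.8, -81.9, 164.7]
orientation: [[0.912, 0.411, 0.004], [0.411, -0.912, 0.001], [0.004, 0.001, -1.0]]
wrist_force: [2.1, 2.9, 4.0]
gripper_width: 0.599
```

>>> move_arm --pt "0 0 0" --pt "0 0 0" --pt "0 0 0" --pt "0 0 0" --pt "0 0 0" --twist '[0.1, 0.2, 0.3, 0.4, 0.5]' --gripper '[45, 45, 45, 45, 45]'

```text
time: 4.1
ee_pos: [544.2, -82.4, 164.6]
orientation: [[0.997, -0.076, 0.005], [-0.076, -0.997, 0.0], [0.005, -0.0, -1.0]]
wrist_force: [3.4, 1.7, 3.7]
gripper_width: 0.6
```

>>> move_arm --pt "0 0 0" --pt "0 0 0" --pt "0 0 0" --pt "0 0 0" --pt "0 0 0" --twist '[0.1, 0.2, 0.3, 0.4, 0.5]' --gripper '[45, 45, 45, 45, 45]'

```text
time: 4.52
ee_pos: [544.3, -82.8, 164.6]
orientation: [[0.839, -0.545, 0.005], [-0.545, -0.839, -0.001], [0.005, -0.002, -1.0]]
wrist_force: [2.9, -0.4, 2.1]
gripper_width: 0.598
```

>>> move_arm --pt "0 0 0" --pt "0 0 0" --pt "0 0 0" --pt "0 0 0" --pt "0 0 0" --twist '[0.1, 0.2, 0.3, 0.4, 0.5]' --gripper '[45, 45, 45, 45, 45]'

```text
time: 4.93
ee_pos: [544.2, -83.2, 164.7]
orientation: [[0.475, -0.88, 0.005], [-0.88, -0.475, -0.001], [0.004, -0.004, -1.0]]
wrist_force: [2.9, -2.1, 2.8]
gripper_width: 0.597
```

>>> move_arm --pt "0 0 0" --pt "0 0 0" --pt "0 0 0" --pt "0 0 0" --pt "0 0 0" --twist '[0.05, 0.09, 0.09, 0.09, 0.09]' --gripper '[45, 45, 45, 45, 45]'

```text
time: 5.35
ee_pos: [544.0, -83.1, 164.7]
orientation: [[0.4, -0.916, 0.004], [-0.916, -0.4, -0.001], [0.003, -0.003, -1.0]]
wrist_force: [3.2, -1.8, 6.3]
gripper_width: 0.596
```

Run:
```python
from h import *
print(manip.observe()["ee_pos"],manip.observe()["time"])
for n in["wrist","scene"]:
  im=cams.capture(n)[:,:,::-1].copy()
  if n=="scene": im=cv2.resize(im[130:290,180:400],None,fx=3.6,fy=3.6,interpolation=cv2.INTER_CUBIC)
  cv2.imwrite(f"pics/{n}4.png",im)
```

```text
[543.97746367 -83.11628465 164.6608919 ] 5.35
```

View pics/wrist4.png

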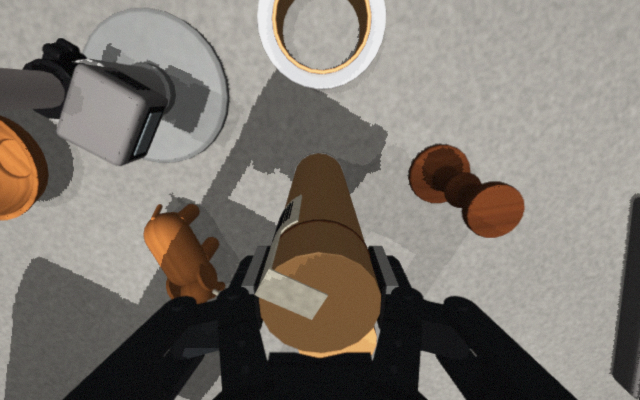

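View pics/scene4.png

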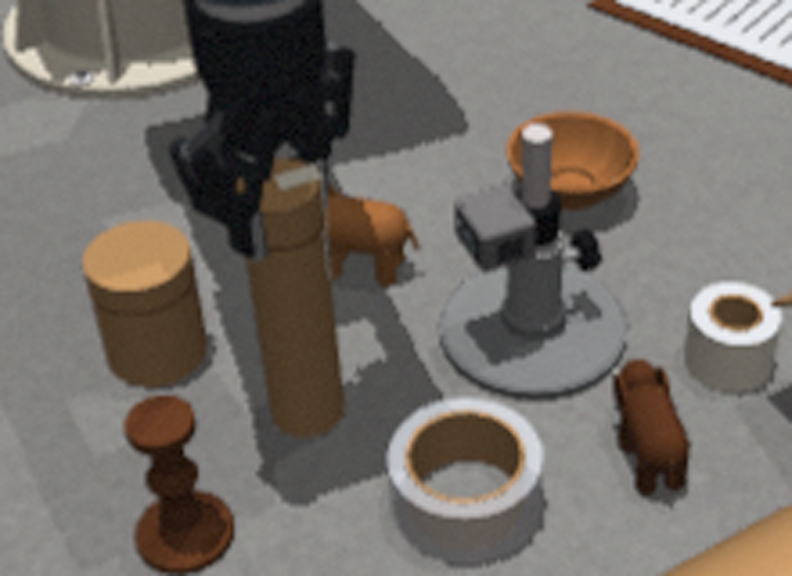

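The tube turned with the jaws without slipping: the strip stays at the same place in the wrist view, and the scene view shows it pointing at the scanner. I'll release and rise.

>>> move_arm --pt "0 0 0" --pt "0 0 0" --pt "0 0 0" --pt "0 0 0" --pt "0 0 0" --twist '[0, 0, 0, 0, 0]' --gripper '[53, 56, 60, 75, 85]'

```text
time: 5.87
ee_pos: [541.7, -82.3, 163.0]
orientation: [[0.399, -0.917, -0.001], [-0.917, -0.399, 0.0], [-0.001, 0.001, -1.0]]
wrist_force: [-0.5, -0.6, 0.3]
gripper_width: 0.954
```

>>> move_arm --pt "0 0 0" --pt "0 0 -20" --pt "0 0 -45" --pt "0 0 -70" --pt "0 0 -85" --twist '[0, 0, 0, 0, 0]' --gripper '[85, 85, 85, 85, 85]'

```text
time: 6.28
ee_pos: [542.8, -82.5, 250.6]
orientation: [[0.399, -0.917, 0.002], [-0.917, -0.399, -0.0], [0.001, -0.002, -1.0]]
wrist_force: [0.2, -0.1, -0.0]
gripper_width: 0.994
```

>>> move_arm --pt "0 0 0" --pt "0 0 0" --pt "0 0 0" --twist '[0, 0, 0]' --gripper '[85, 85, 85]'

```text
time: 6.53
ee_pos: [541.6, -82.4, 247.4]
orientation: [[0.398, -0.917, -0.001], [-0.917, -0.398, 0.0], [-0.001, 0.001, -1.0]]
wrist_force: [-0.7, -0.3, -0.6]
gripper_width: 0.995
```

Run:
```python
from h import *
print(manip.observe()["ee_pos"],manip.observe()["time"])
m=cams.camera_model("wrist")
print(proj("wrist",(563.3,94.8,185)),proj("wrist",(543,-84,205)))
for n in["wrist","side"]:
  im=cams.capture(n)[:,:,::-1].copy()
  if n=="side": im=cv2.resize(im[140:300,250:400],None,fx=3.75,fy=3.75,interpolation=cv2.INTER_CUBIC)
  cv2.imwrite(f"pics/{n}5.png",im)
```

```text
[541.55840195 -82.36684061 247.40532765] 6.5333
[84.4659835  83.60960455] [322.09442821 222.24550985]
```

View pics/wrist5.png

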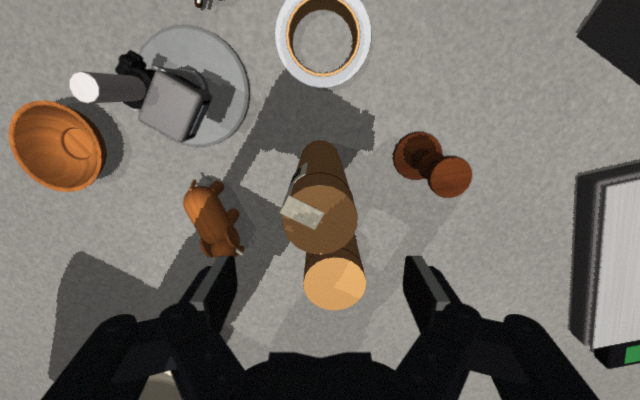

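View pics/side5.png

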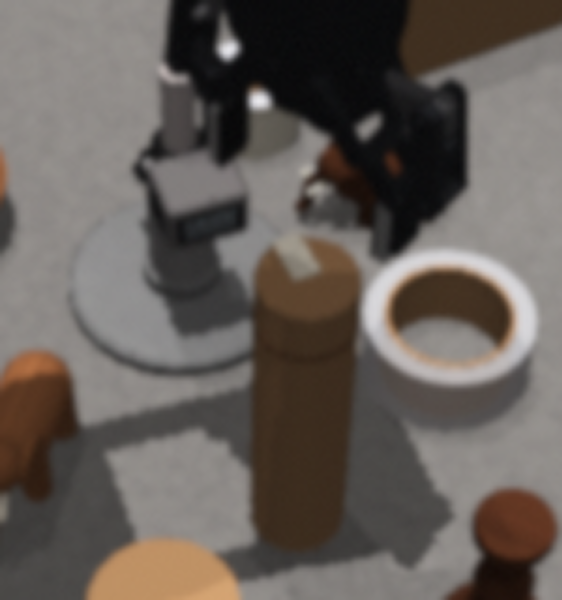

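Wrist view: the seal strip runs from (321,219) to (287,203), pointing at the head at about (180,105). Side view agrees. I'll put numbers on the yaw and refine the post position.

Run:
```python
from h import *
m=cams.camera_model("wrist");r=lambda x:np.round(x,1)
D=lambda x,y:(250+x/3.75-.4,140+y/3.75-.4)
w=cv2.imread("pics/wrist5.png")
g=cv2.cvtColor(w,cv2.COLOR_BGR2HSV)
mask=((g[:,:,2]>150)&(g[:,:,1]<60)).astype(np.uint8); mask[:, 600:]=0
n,l,st,c=cv2.connectedComponentsWithStats(mask)
for i in range(1,n):
    if st[i,4]>150: print(st[i],c[i])
for nm,p,q in [("lid",(320,220),(307,282)),("out",(287,205),(286,242)),("in",(319,221),(306,276))]:
    print(nm,r(onz("wrist",p,205,m)),r(onz("side",D(*q),205)))
print("post",r(onz("wrist",(85,88),185,m)), r(onz("side",D(174,73),185)))
X,e=tri(ray("wrist",(85,88),m),ray("scene",(328.9,166.8)));print(X,e)
```

```text
[  41    0   83  103 2745] [81.24881603 60.65355191]
[121   0  31  20 233] [136.69957082   7.90128755]
[  202     0   398   351 40692] [457.71335889 133.63051705]
[513   4  22  16 152] [524.38157895  12.07236842]
[111  12  51  37 505] [135.1009901   28.34851485]
[ 301   13   50   60 1967] [325.36349771  42.68683274]
[ 22  17  35  30 283] [39.30742049 33.93992933]
[ 159   29   86   63 2233] [204.71742051  54.81370354]
[522  44  30  17 160] [536.44375  51.875  ]
[  5  48  21  31 188] [15.4893617  63.69680851]
[  4  67  52  45 589] [26.65704584 84.69609508]
[170  89  26  31 329] [183.78723404 103.46200608]
[    0   103   252   244 16142] [118.75492504 218.35658531]
[186 116  44  28 547] [208.52468007 132.46800731]
[ 241  149   57   58 1659] [270.35021097 175.60156721]
[  0 161  20  24 161] [  6.2484472  172.02484472]
[280 196  44  31 524] [299.30152672 209.46183206]
[  0 208  29  21 185] [ 13.22162162 217.93513514]
[ 358  208   52   63 1435] [382.00209059 235.17700348]
[ 232  243   74  104 3338] [273.04254044 296.71509886]
[593 283   7  65 236] [597.22881356 323.6440678 ]
[ 363  284   56   80 2042] [391.41821743 327.62683643]
[460 373  35  27 514] [476.93579767 387.79961089]
lid [543.9 -81.9 205. ] [543.3 -84.3 205. ]
out [545.1 -57.4 205. ] [546.5 -57.6 205. ]
in [542.9 -81.6 205. ] [544.7 -80.8 205. ]
post [560.6  93.8 185. ] [559.5  92.2 185. ]
[559.06194643  97.78734715 179.81970619] [np.float64(0.3455075023948773), np.float64(0.34550750239485967)]
```

>>> move_arm --pt "-30 -17 0" --pt "-60 -35 0" --pt "-90 -53 0" --pt "-122 -71 0" --pt "-154 -90 0" --twist '[-0.11, -0.22, -0.33, -0.44, -0.55]' --gripper '[85, 85, 85, 85, 85]'

```text
time: 7.05
ee_pos: [562.7, 96.0, 247.2]
orientation: [[0.822, -0.57, -0.002], [-0.57, -0.822, -0.0], [-0.001, 0.001, -1.0]]
wrist_force: [0.5, -0.3, -0.7]
gripper_width: 0.992
```

>>> move_arm --pt "0 0 0" --pt "0 0 0" --pt "0 0 0" --pt "0 0 0" --pt "0 0 0" --twist '[-0.1, -0.2, -0.3, -0.4, -0.49]' --gripper '[85, 85, 85, 85, 85]'

```text
time: 7.47
ee_pos: [562.8, 94.8, 247.0]
orientation: [[0.993, -0.115, -0.002], [-0.115, -0.993, -0.0], [-0.002, 0.001, -1.0]]
wrist_force: [0.2, 0.9, -0.2]
gripper_width: 0.997
```

>>> move_arm --pt "0 0 0" --pt "0 0 0" --pt "0 0 0" --pt "0 0 0" --twist '[0, 0, 0, 0]' --gripper '[60, 60, 60, 60]'

```text
time: 7.8
ee_pos: [563.2, 94.6, 247.9]
orientation: [[0.992, -0.123, -0.001], [-0.123, -0.992, -0.0], [-0.001, 0.0, -1.0]]
wrist_force: [-0.2, 0.1, 0.1]
gripper_width: 0.698
```

Run:
```python
from h import *
o=manip.observe();print(o["ee_pos"],o["time"],o["orientation"].round(3).tolist(),o["joint_vel"].round(2))
m=cams.camera_model("wrist");T=o["ee_pos"]
im=cams.capture("wrist")[:,:,::-1].copy()
print(proj("wrist",(563.3,94.8,185)),"axis under tcp",proj("wrist",(T[0],T[1],185)))
cv2.imwrite(f"pics/w6.png",im)
cv2.imwrite(f"pics/s6.png",cams.capture("scene")[:,:,::-1])
```

```text
[563.21059234  94.55717172 247.93864036] 7.8 [[0.992, -0.123, -0.001], [-0.123, -0.992, -0.0], [-0.001, 0.0, -1.0]] [-0.05 -0.2  -0.05  0.02  0.05 -0.59]
[320.34715185 211.73152977] axis under tcp [320.26787406 212.04296183]
```

View pics/w6.png

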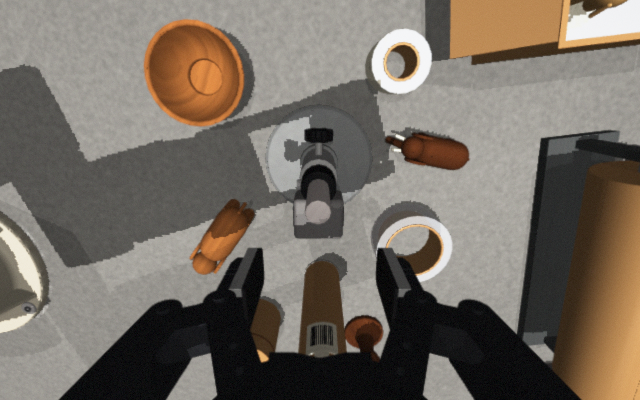

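Post top at about (317.5,211) against the TCP axis at (320.3,212), so the post lies about 1.5 mm toward −x. I'll correct and descend with the jaws half open.

>>> move_arm --pt "-1.3 0 20" --pt "-1.3 0 45" --pt "-1.3 0 70" --pt "-1.3 0 90" --pt "-1.3 0 103" --twist '[0, 0, 0, 0, 0]' --gripper '[55, 50, 50, 50, 50]'

```text
time: 8.32
ee_pos: [561.0, 94.6, 143.2]
orientation: [[0.993, -0.122, -0.002], [-0.122, -0.993, -0.0], [-0.002, 0.001, -1.0]]
wrist_force: [-0.1, -0.1, -0.1]
gripper_width: 0.585
```

>>> move_arm --pt "0 0 0" --pt "0 0 0" --pt "0 0 0" --pt "0 0 0" --twist '[0, 0, 0, 0]' --gripper '[40, 35, 32, 30]'

```text
time: 8.65
ee_pos: [562.9, 94.9, 146.6]
orientation: [[0.993, -0.121, 0.002], [-0.121, -0.993, 0.0], [0.002, -0.001, -1.0]]
wrist_force: [-0.7, -0.2, -0.1]
gripper_width: 0.35
```

Run:
```python
from h import *
o=manip.observe();print(o["ee_pos"],o["time"],o["gripper_width"]*85.4,o["wrist_force"].round(2))
T=o["ee_pos"]
im=cams.capture("wrist")[:,:,::-1].copy()
print("axis under tcp",proj("wrist",(T[0],T[1],185)),proj("wrist",(T[0],T[1],162)))
cv2.imwrite(f"pics/w7.png",cv2.resize(im[200:400,190:450],None,fx=3,fy=3))
```

```text
[562.9452331   94.93532485 146.57516615] 8.65 29.90044754935576 [-0.72 -0.17 -0.07]
axis under tcp [321.33804628 301.44864438] [320.96170687 271.13736108]
```

View pics/w7.png

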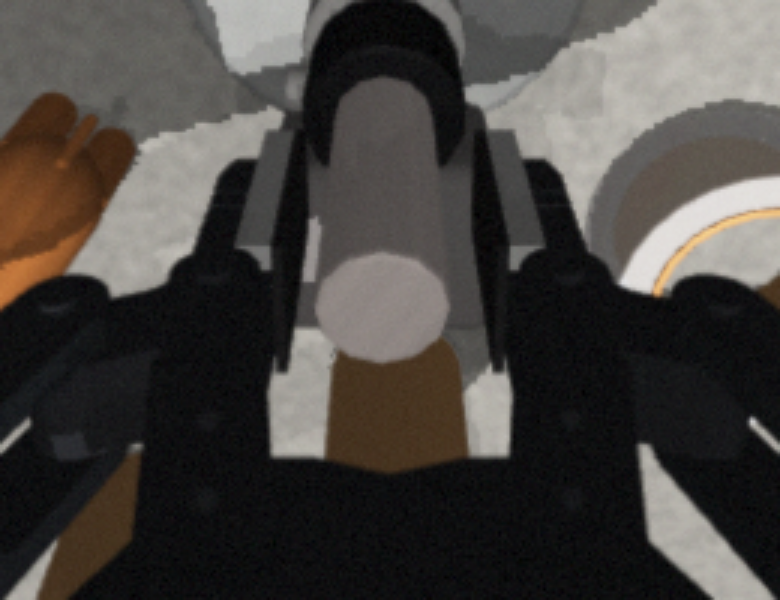

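Post axis at zoomed x≈382, between pads centred at about 391, so the post is about 1.3 mm to the left. I'll shift and narrow the jaws.

>>> move_arm --pt "-0.6 0 0" --pt "-1.2 0 0" --pt "-1.2 0 0" --pt "-1.2 0 0" --pt "-1.2 0 0" --twist '[0, 0, 0, 0, 0]' --gripper '[30, 28, 26, 25, 25]'

```text
time: 9.12
ee_pos: [560.9, 95.0, 145.4]
orientation: [[0.993, -0.121, 0.0], [-0.121, -0.993, 0.0], [0.0, -0.0, -1.0]]
wrist_force: [1.1, 0.4, -1.1]
gripper_width: 0.29
```

Run:
```python
from h import *
o=manip.observe();print(o["ee_pos"],o["time"],o["gripper_width"]*85.4,o["wrist_force"].round(2))
im=cams.capture("wrist")[:,:,::-1].copy()
o=manip.observe();print(o["ee_pos"],o["joint_vel"])
cv2.imwrite(f"pics/w8.png",cv2.resize(im[220:340,240:400],None,fx=5,fy=5))
```

```text
[560.89063909  94.95651093 145.39624107] 9.1167 24.752967871715907 [ 1.08  0.38 -1.06]
[560.83623247  94.92645281 145.31078745] [-0.06085267  0.06422031  0.08227844 -0.04515821 -0.04416801 -0.08290542]
```

View pics/w8.png

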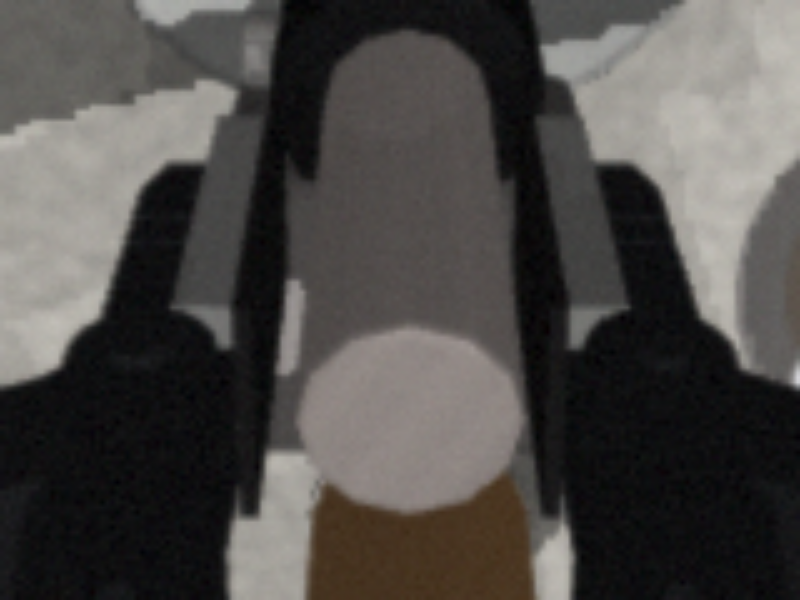

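Post centre at zoomed x≈411 and pad middle at about 401, so I overshot by about 0.8 mm. I'll go back by that and close gently.

>>> move_arm --pt "0.8 0 0" --pt "0.8 0 0" --pt "0.8 0 0" --pt "0.8 0 0" --pt "0.8 0 0" --twist '[0, 0, 0, 0, 0]' --gripper '[25, 24, 23, 22, 22]'

```text
time: 9.58
ee_pos: [561.6, 94.8, 145.2]
orientation: [[0.993, -0.121, -0.0], [-0.121, -0.993, -0.0], [-0.0, 0.0, -1.0]]
wrist_force: [-0.1, -0.1, 0.1]
gripper_width: 0.255
```

>>> move_arm --pt "0 0 0" --pt "0 0 0" --pt "0 0 0" --twist '[0, 0, 0]' --gripper '[22, 21.5, 21]'

```text
time: 9.83
ee_pos: [561.6, 94.9, 145.3]
orientation: [[0.993, -0.121, -0.0], [-0.121, -0.993, -0.0], [-0.0, 0.0, -1.0]]
wrist_force: [0.1, -0.6, -1.1]
gripper_width: 0.246
```

Run:
```python
from h import *
o=manip.observe();print(o["ee_pos"],o["time"],o["gripper_width"]*85.4,o["wrist_force"].round(2),o["moment"].round(3))
im=cams.capture("wrist")[:,:,::-1].copy()
cv2.imwrite(f"pics/w9.png",cv2.resize(im[220:340,240:400],None,fx=5,fy=5))
```

```text
[561.61843396  94.85582746 145.25567817] 9.8333 21.043730038301316 [ 0.07 -0.63 -1.05] [-0.03   0.019  0.011]
```

View pics/w9.png

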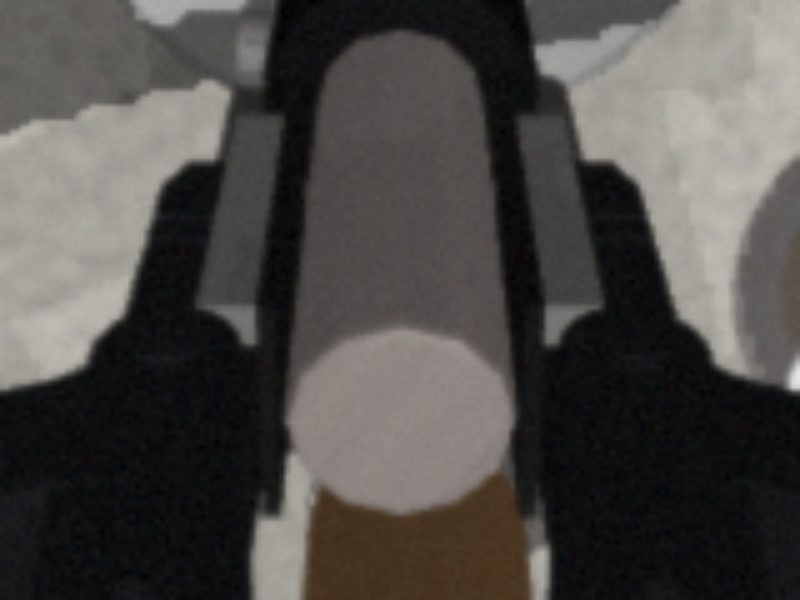

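Centred: post 290–513, pads about 285–515. Force is about 0. Closing.

>>> move_arm --pt "0 0 0" --pt "0 0 0" --pt "0 0 0" --twist '[0, 0, 0]' --gripper '[20, 19, 19]'

```text
time: 10.13
ee_pos: [561.7, 94.8, 145.4]
orientation: [[0.993, -0.121, 0.0], [-0.121, -0.993, 0.0], [0.0, -0.0, -1.0]]
wrist_force: [0.1, -0.3, -0.3]
gripper_width: 0.226
```

>>> move_arm --pt "0 0 0" --pt "0 0 0" --pt "0 0 0" --twist '[0, 0, 0]' --gripper '[17, 14, 12]'

```text
time: 10.38
ee_pos: [561.8, 94.9, 145.5]
orientation: [[0.993, -0.121, 0.0], [-0.121, -0.993, 0.0], [0.0, -0.0, -1.0]]
wrist_force: [-0.0, -0.2, 2.9]
gripper_width: 0.219
```

>>> move_arm --pt "0 0 -0.5" --pt "0 0 -1.2" --pt "0 0 -2" --pt "0 0 -3" --pt "0 0 -4" --twist '[0, 0, 0, 0, 0]' --gripper '[12, 12, 12, 12, 12]'

```text
time: 10.8
ee_pos: [561.4, 94.8, 149.0]
orientation: [[0.993, -0.121, -0.001], [-0.121, -0.993, -0.0], [-0.001, 0.0, -1.0]]
wrist_force: [0.6, 0.3, -4.6]
gripper_width: 0.219
```

>>> move_arm --pt "0 0 -1" --pt "0 0 -2" --pt "0 0 -3" --pt "0 0 -4" --pt "0 0 -5" --twist '[0, 0, 0, 0, 0]' --gripper '[12, 12, 12, 12, 12]'

```text
time: 11.22
ee_pos: [561.6, 94.8, 154.4]
orientation: [[0.993, -0.121, -0.0], [-0.121, -0.993, -0.0], [-0.0, 0.0, -1.0]]
wrist_force: [-0.5, -0.1, -4.6]
gripper_width: 0.217
```

The wrist load of −4.6 N matches the post's weight and lateral force is about 0, so it slides freely. Continuing.

>>> move_arm --pt "0 0 -1" --pt "0 0 -2.2" --pt "0 0 -3.4" --pt "0 0 -4.6" --pt "0 0 -6" --twist '[0, 0, 0, 0, 0]' --gripper '[12, 12, 12, 12, 12]'

```text
time: 11.63
ee_pos: [561.6, 94.8, 160.4]
orientation: [[0.993, -0.121, -0.0], [-0.121, -0.993, -0.0], [0.0, 0.0, -1.0]]
wrist_force: [0.2, -0.1, -4.6]
gripper_width: 0.217
```

>>> move_arm --pt "0 0 -1.4" --pt "0 0 -2.8" --pt "0 0 -4.2" --pt "0 0 -5.6" --pt "0 0 -7" --twist '[0, 0, 0, 0, 0]' --gripper '[12, 12, 12, 12, 12]'

```text
time: 12.05
ee_pos: [561.6, 94.8, 167.4]
orientation: [[0.993, -0.121, -0.0], [-0.121, -0.993, -0.0], [-0.0, 0.0, -1.0]]
wrist_force: [-0.5, 0.7, -4.0]
gripper_width: 0.216
```

>>> move_arm --pt "0 0 -1.4" --pt "0 0 -2.8" --pt "0 0 -4.2" --pt "0 0 -5.6" --pt "0 0 -7" --twist '[0, 0, 0, 0, 0]' --gripper '[12, 12, 12, 12, 12]'

```text
time: 12.47
ee_pos: [561.6, 94.9, 174.4]
orientation: [[0.993, -0.121, 0.0], [-0.121, -0.993, -0.0], [0.0, 0.0, -1.0]]
wrist_force: [0.1, -0.3, -4.3]
gripper_width: 0.218
```

>>> move_arm --pt "0 0 -1.4" --pt "0 0 -2.8" --pt "0 0 -4.2" --pt "0 0 -5.4" --pt "0 0 -6.5" --twist '[0, 0, 0, 0, 0]' --gripper '[12, 12, 12, 12, 12]'

```text
time: 12.88
ee_pos: [561.7, 94.8, 180.9]
orientation: [[0.993, -0.121, 0.0], [-0.121, -0.993, 0.0], [0.0, -0.0, -1.0]]
wrist_force: [0.5, -0.3, -4.7]
gripper_width: 0.215
```

>>> move_arm --pt "0 0 -0.7" --pt "0 0 -1" --pt "0 0 -1" --pt "0 0 -1" --pt "0 0 -1" --twist '[0, 0, 0, 0, 0]' --gripper '[12, 12, 12, 12, 12]'

```text
time: 13.3
ee_pos: [561.6, 94.8, 181.7]
orientation: [[0.993, -0.121, -0.0], [-0.121, -0.993, -0.0], [-0.0, 0.0, -1.0]]
wrist_force: [0.5, 0.4, -3.8]
gripper_width: 0.215
```

Run:
```python
from h import *
o=manip.observe();print(o["ee_pos"],o["time"],o["wrist_force"].round(2),o["moment"].round(3),o["joint_vel"].round(2))
for n,c in[("scene",(130,290,180,400)),("side",(120,300,250,430))]:
  im=cams.capture(n)[:,:,::-1].copy()
  cv2.imwrite(f"pics/{n}F.png",im)
  cv2.imwrite(f"pics/{n}Fz.png",cv2.resize(im[c[0]:c[1],c[2]:c[3]],None,fx=3.3,fy=3.3,interpolation=cv2.INTER_CUBIC))
cv2.imwrite("pics/wF.png",cams.capture("wrist")[:,:,::-1])
```

```text
[561.58368435  94.84733294 181.71351209] 13.3 [ 0.51  0.37 -3.78] [ 0.031  0.004 -0.023] [ 0.05  0.09 -0.02  0.03 -0.09  0.  ]
```

View pics/sceneFz.png

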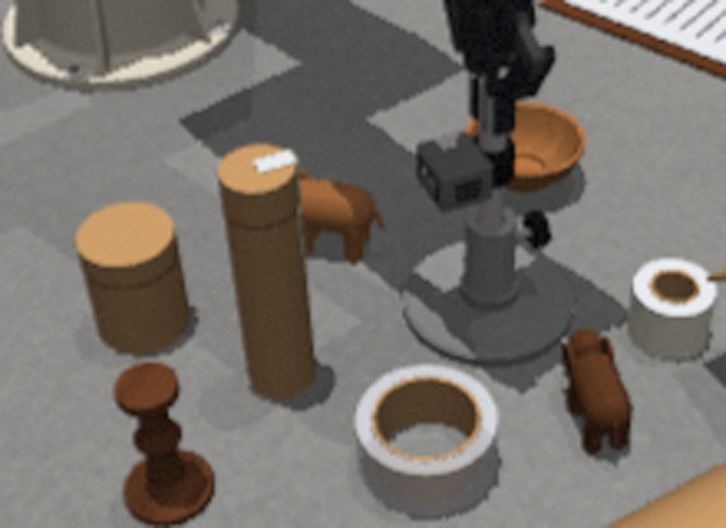

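View pics/sideFz.png

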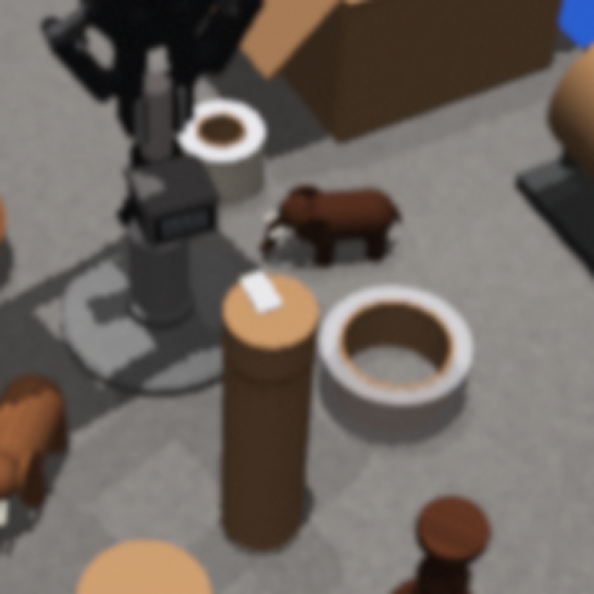

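View pics/wF.png

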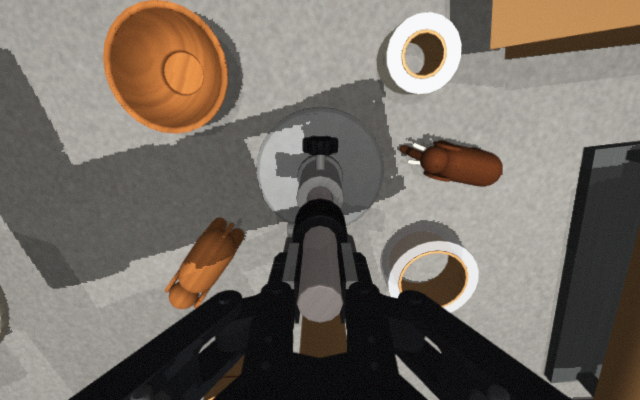

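Run:
```python
from h import *
print(tri(ray("scene",(429/3.3+180-.35,179/3.3+130-.35)),ray("side",(187/3.3+250-.35,221/3.3+120-.35))))
D=lambda x,y:onz("side",(250+x/3.3-.35,120+y/3.3-.35),205);S=lambda x,y:onz("scene",(180+x/3.3-.35,130+y/3.3-.35),205)
print(D(270,312),D(254,274),S(258,168),S(295,158))
```

```text
(array([558.24020178,  44.2650451 , 149.91036501]), [np.float64(0.17430638425560527), np.float64(0.17430638425557257)])
[543.98856154 -83.09340659 205.        ] [549.37561151 -55.14284375 205.        ] [546.44332016 -80.48959303 205.        ] [549.87240782 -54.82397681 205.        ]
```

Run:
```python
from h import *
o=manip.observe();print(o["ee_pos"],o["time"],o["wrist_force"].round(2),o["gripper_width"])
print(manip.hand_in())
```

```text
[561.6400356   94.83535072 181.73121053] 13.45 [-0.34 -0.43 -5.41] 0.21759442575754764
the job is handed in; nothing more can be done
None
```

I turned the gift tube about 117° where it stood so its label faces the scanner, then let go of it. I then drew the post about 36 mm straight up and handed the job in at 13.45 s, with the gripper still holding it.

**Label direction:** the measured directions were 79–85°, depending on the view, and facing the window squarely is about 83.5°. The allowance works out to roughly ±15°.

**Tube position:** it has moved no more than about 5 mm and looks upright.

**Window height:** the two fixed cameras put the window at 149.9 mm, against 150 mm for the middle of the label.

**Pull on the post:** the wrist carried about 4–5 N, which is the post's weight, with sideways forces under 1 N. It slid without binding.

**Base and other goods:** none of them has visibly moved in the last pictures, though I judged this by eye and did not measure it.

**Disagreements:** the cameras differed by 1–3 mm on the tube and post positions, about what the calibration allows. I centred the jaws on the post from close wrist-camera pictures, and my first correction overshot by about 0.8 mm before I fixed it. No check failed.

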